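# Anchor a shock absorber with a C-hook

## Robot

A 6-joint arm with a two-finger parallel gripper is mounted at the origin on the work surface. World frame = base frame: x ahead of the robot, y to its left, z up, the work surface at z = 0. Lengths are in m, angles in rad, forces in N, time in s.
With the tool pointing down it reaches from about 0.35 to 0.775 m from the base axis. Payload 5.5 kg.
Tool frame: the origin (TCP) lies at the very end of the fingers, on their centre line; the grasp point (between the pads) lies 19 mm behind it; z points along the fingers, y is the line along which they close (so a half turn about z gives the same grasp; the last joint's range is limited). The gripper opens to 85 mm and grips with 20 to 120 N. Pads are 22 mm wide; open, the fingers measure 114 mm over their backs; the gripper's body (76 mm by 85 mm) begins 54 mm behind the grasp point. The pads swing forward as they close: fully open they stand 13 mm farther back than shut.
Start: joints at [1.162, 0.313, 0.046, 1.304, 0, 1.431], TCP at [0.153, 0.554, 0.231] pointing down, gripper open.
Joint ranges: [-2.76, 2.76], [-0.86, 1.69], [-1.03, 1.26], [-2.2, 2.34], [-1.47, 1.5], [-3.14, 3.14]. Speed limits (rad/s): [2.57, 2.57, 3.14, 3.14, 3.14, 3.14].

## Interface

Orientations are given as a unit quaternion [w, x, y, z].
In Python, from workcell import env, cams, ticket, spotter gives the robot as it stands.
- The arm moves only by the tool jog_arm, never from a script. Its argument "increments" is a list that holds one entry, the list of rows, each a list of 7 numbers: the shift along the tool's x, y, z in units of 0.25 m (1.0 is 0.25 m), then the turn, a rotation vector about the tool's x, y, z in units of 180 degrees (1.0 is 180 degrees), then the closure in counts, from 0 (fully open) to 255 (shut). A call has 1 to 20 rows; each row shifts and turns the commanded pose from where the row before left it, along the tool's axes as they then stand; what a row does not reach is not made up. A row lasts 1/10 s, in which the tool goes at most 50 mm and 8.59 degrees, less where a joint would pass 70% of its speed; a pose out of reach is approached as far as the arm can. A call with a number of a shift or a turn outside -1 to 1 is refused whole. A call with a gripper value outside its range is refused whole. The fingers move at their own pace and stop on an object; "force" is the grip in N (left out, the last holds). Time passes only in rows, so rows that do not move let the fingers close. It gives the time, the measured TCP pose, the force, the opening and the grip force at its end, in the units of the state.
- env.get_state(): the state, without advancing time (a new reading comes with each control period).
- cams.read_camera(name): name is "side" or "top"; returns a dict with "pixels" (384x512x3 uint8, red, green, blue), "fx", "fy", "cx", "cy" (pixels), "xyz" and "attitude" of the camera in the world. Camera axes: x right, y down, z forward; pixel columns grow to the right and rows downward; lengths in m; the calibration is good to about 2 mm. A picture is of the moment at which its call begins. There is no depth.
- ticket.hand_in(): hands the job in; it is judged then, once.
Trained networks look in the newest picture that a camera, given by its name, has taken for a name from the list of things; names that differ only in an ending like _2 or _b are one class to them, and where a whole thing is asked for, a point or a joint stands for the part that bears it (a point fixed in the world has none). Each returns a list of dicts, best first, with "conf" (0 to 1); they miss things now and then, are a little off and sometimes report something else, mostly with a low value. They report only what shows in the picture. A call takes as long as a camera call. They do not tell look-alikes from the thing itself.
- spotter.find_in(target, camera): "uv" ([column, row] in pixels, amid what is visible of it).
- spotter.cut_out(target, camera): "region" (384x512 bool, what is visible of it) and "uv" ([column, row] in pixels, amid what is visible of it).
- spotter.landmark_of(target, camera): "uv" ([column, row] in pixels: a listed point, or the origin of a listed thing).
The state is a dict: "clock": time; "joint_pos": joint angles; "qvel": joint speeds; "tau": joint torques, N m; "tcp_pos": TCP position; "orientation": TCP orientation; "wrist_force": force on the tool from outside, world axes, zero at the start; "ft_torque": the same for the moment, N m; "finger_gap": finger opening in m; "grip_force": force on a finger pad.
Only numpy, scipy, OpenCV 4.12 (cv2) and the standard library are available. Lean on these libraries where they do the work, as an engineer would, in place of code of your own. Each camera call takes 0.05 s, during which the arm holds its last target. There are 200 camera calls.

## Task

Anchor the shock absorber on the bench: pick up the orange-handled C-hook and feed its curved arm, tip first, through the open red eye at the end of the shock, swinging it round along its own curve until the eye sits at the middle of the bend and the arm runs squarely through it. Leave the hook standing on its foot on the bench, and do not disturb the blue-handled hook.

Things in the scene. Friction and masses are not known exactly. Their poses are not given: they have to be found in the camera images.
- hook_grip (a point): Centre of the orange handle of the loose C-hook (0.25-0.5 kg): a 24 mm square upright block, faces along its x and y, 60 to 115 mm above the bench; this point is 87.5 mm up. It stands on a dark round foot, 56 mm wide, 10 mm high. Axes z up. The arm, a level half circle of radius 60 mm, leaves the handle's axis heading +y, bends about x=60, y=0 mm and ends in a round tip at x=120, y=0.
- hook_mid (a point): Middle of the orange hook's curved arm, an 8 mm orange-coated rod whose centre line is 45 mm above the foot's underside; here x=60, y=60 mm from the handle's axis, same axes as hook_grip. x is the rod's direction here, towards the tip; the bend's centre lies 60 mm along -y.
- eye (a point): Centre of the open eye, 45 mm above the bench, at the end of the fixed, lying shock (white spring, 300 mm long, 66 mm thick; its other eye is filled with rubber). Upright red ring: hole 34 mm, outside 48 mm, 20 mm long. Axes z up; x along the hole, the tip goes through towards +x; +y along the shock's body, the free side is -y. With the hook home, its axes are parallel to these.
- spare_grip (a point): Centre of the blue handle, 87.5 mm above the bench, of a smaller C-hook of the same build (bend radius 45 mm): a bystander, to be left standing where it is.
Things that resemble listed ones, but are neither listed nor needed, are in the scene too. Leave any pink or yellow look-alike of the part that bears hook_grip alone.

How it is judged:
By the outcome, as a careful person would: the job done as asked, in the order asked, and still so for the second after the job is handed in, with the robot touching nothing.
It also fails if it takes over 58 s, if anything falls off the work surface, if the arm or the gripper's body presses on something with over 40 N, if the wrist force passes 120 N, or if a joint passes its speed limit or range.

## Working session

There is one attempt and no reset: what is moved stays moved. The work goes in short steps, Python scripts to look and compute and a tool call to move; the robot and the scene stay as the last step left them, time stands still between calls to the robot, and variables do not carry over. Pictures are saved under pics/ and viewed, at most 10 in all, crops included, and the job is handed in when it is done.

Besides the shell and the picture viewer there is one more tool, called after "Request:" by a JSON object that holds its "api" and its "payload", one argument or row to a line. jog_arm: Moves the arm, as the interface text tells. Shifts and turns lie within -1 to 1; 1 stands for 0.25 m of shift or 180 degrees of turn. Its arguments: {"type":"object","properties":{"increments":{"type":"array"},"force":{"type":"number"}},"required":["increments"]}

```bash
mkdir -p pics
cat > h.py <<'E'
import numpy as np, cv2
from workcell import env,cams,ticket,spotter
from scipy.spatial.transform import Rotation as R
def q2R(q): return R.from_quat([q[1],q[2],q[3],q[0]]).as_matrix()
def att(c):
    a=np.array(c["attitude"],float)
    return a if a.shape==(3,3) else q2R(a)
def onplane(c,uv,z):
    d=att(c)@np.array([(uv[0]-c["cx"])/c["fx"],(uv[1]-c["cy"])/c["fy"],1.])
    p=np.array(c["xyz"]); return p+d*(z-p[2])/d[2]
def proj(c,P):
    q=att(c).T@(np.array(P)-np.array(c["xyz"])); return [c["fx"]*q[0]/q[2]+c["cx"],c["fy"]*q[1]/q[2]+c["cy"]]
E
python3 - <<'E'
from h import *
Z=dict(hook_grip=.0875,hook_mid=.045,eye=.045,spare_grip=.0875)
for n in("top","side"):
    c=cams.read_camera(n); cv2.imwrite(f"pics/{n}0.png",c["pixels"][:,:,::-1])
    print(n,c["xyz"],c["attitude"],c["fx"],c["cx"],c["cy"])
    for t in Z:
        for d in spotter.landmark_of(t,n)[:4]: print(t,np.round(d["uv"],1),round(d["conf"],2),onplane(c,d["uv"],Z[t]).round(4))
print(env.get_state())
E
```

```text
top [ 0.38742471 -0.12146269  0.84955188] [ 0.05324672 -0.7019438   0.70923385 -0.0377762 ] 360.35680354664527 254.205750127792 181.19149896008588
hook_grip [295.5 136.7] 0.91 [ 0.5822 -0.1953  0.0875]
hook_grip [320.9 259.6] 0.7 [ 0.3213 -0.2416  0.0875]
hook_grip [230.8 208.3] 0.56 [ 0.429  -0.0552  0.0875]
hook_mid [316.6 170.5] 0.95 [ 0.5144 -0.245   0.045 ]
hook_mid [236.8 249.5] 0.92 [ 0.3407 -0.0646  0.045 ]
hook_mid [321.9 217.3] 0.84 [ 0.4094 -0.2535  0.045 ]
eye [153.9 143.6] 0.75 [0.5815 0.1254 0.045 ]
spare_grip [364.4 147.2] 0.8 [ 0.5569 -0.3422  0.0875]
side [-0.0229029  -0.72087173  0.56324547] [-0.46282234  0.82416341 -0.28045397  0.16702014] 448.5888116805438 258.1113630572487 194.75698978976885
hook_grip [323.3 194.7] 0.94 [ 0.5788 -0.1838  0.0875]
hook_grip [246. 255.] 0.66 [ 0.3331 -0.2459  0.0875]
hook_grip [228.3 193.4] 0.59 [ 0.4244 -0.0627  0.0875]
hook_mid [241.  160.2] 0.75 [0.5853 0.1129 0.045 ]
hook_mid [196.  222.7] 0.65 [ 0.3461 -0.0598  0.045 ]
hook_mid [320.1 241.4] 0.63 [ 0.503  -0.2558  0.045 ]
hook_mid [281.  256.9] 0.59 [ 0.4126 -0.2462  0.045 ]
eye [239.9 161.7] 0.7 [0.578  0.1077 0.045 ]
spare_grip [377.8 236.5] 0.71 [ 0.5533 -0.3459  0.0875]
{'clock': 0.5, 'joint_pos': array([ 1.16238402e+00,  3.13243029e-01,  4.60613839e-02,  1.30358935e+00,
       -1.70088999e-05,  1.43120697e+00]), 'qvel': array([-0.00252882, -0.00157127,  0.00060994,  0.00039408, -0.00141975,
       -0.000819  ]), 'tau': array([-1.02528717e-03, -4.79992318e+01,  2.98538983e+01,  1.79609146e-03,
       -1.60505083e-04,  1.45024259e-08]), 'tcp_pos': array([0.15273683, 0.5543699 , 0.23128286]), 'orientation': array([1.16143749e-05, 1.34007116e-01, 9.90980369e-01, 9.89212640e-06]), 'wrist_force': array([-0.00338681, -1.89136919,  0.55990312]), 'ft_torque': array([ 0.00753125, -0.0003371 ,  0.00794611]), 'grip_force': 0.0, 'finger_gap': 0.08522134235058895}
```

View pics/top0.png

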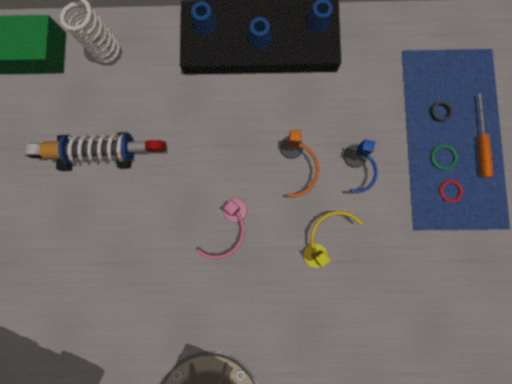

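View pics/side0.png

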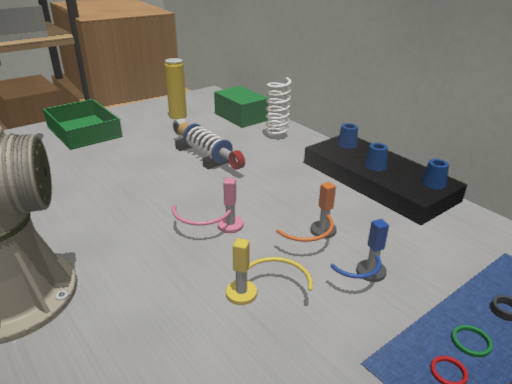

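Top view: orange hook handle is at about (295,137), with its arm bulging right to a tip at (287,196). The red eye is at (155,146) and the shock's body runs left to (33,150). Blue spare is at (367,147), with pink and yellow look-alikes below. Side view agrees: orange handle (327,196), red eye (237,160). Next I'll refine with silhouette fits.

```bash
cat > fit.py <<'E'
from h import *
from scipy.optimize import minimize
SS=4
def px(c,P): return np.array([(np.array(proj(c,p))+.5)*SS for p in P]).round().astype(np.int32)
def Rz(a): return R.from_euler('z',a).as_matrix()
t=np.linspace(0,np.pi,40)
def hook(c,p,z0=0,r=.06):
    m=np.zeros((384*SS,512*SS),np.uint8); A=Rz(p[2]); o=np.array([p[0],p[1],z0])
    b=np.array([[x,y,z] for x in(-.012,.012) for y in(-.012,.012) for z in(.06,.115)])
    cv2.fillConvexPoly(m,cv2.convexHull(px(c,b@A.T+o)),255)
    arc=np.c_[r-r*np.cos(t),r*np.sin(t),0*t+.045][3:]@A.T+o
    d=np.linalg.norm(arc.mean(0)-np.array(c["xyz"]))
    cv2.polylines(m,[px(c,arc)],False,255,int(.008*c["fx"]/d*SS)); return m
def ring(c,p,z0=0):
    m=np.zeros((384*SS,512*SS),np.uint8); A=Rz(p[2]); o=np.array([p[0],p[1],.045])
    a=np.linspace(0,2*np.pi,40)
    f=lambda r,x: px(c,np.c_[0*a+x,r*np.cos(a),r*np.sin(a)]@A.T+o)
    cv2.fillConvexPoly(m,cv2.convexHull(np.r_[f(.024,-.01),f(.024,.01)]),255)
    h1,h2=[cv2.fillConvexPoly(np.zeros_like(m),f(.017,x),255) for x in(-.01,.01)]
    m[(h1>0)&(h2>0)]=0; return m
def small(m): return cv2.GaussianBlur(cv2.resize(m,(512,384),interpolation=cv2.INTER_AREA).astype(float)/255,(0,0),1.2)
def mask(c,hlo,hhi,seed,rad,smin=130):
    hsv=cv2.cvtColor(c["pixels"],cv2.COLOR_RGB2HSV); H,S,V=[hsv[...,i].astype(int) for i in range(3)]
    k=((H>=hlo)&(H<=hhi)) if hlo<hhi else ((H>=hlo)|(H<=hhi))
    k&=(S>smin)&(V>60); yy,xx=np.mgrid[:384,:512]
    k&=np.hypot(xx-seed[0],yy-seed[1])<rad; return k.astype(np.uint8)*255
def fit(cs,ms,model,p0,z0=0):
    T=[cv2.GaussianBlur(m/255.,(0,0),1.2) for m in ms]
    cost=lambda p:sum(((small(model(c,p,z0))-T_)**2).sum() for c,T_ in zip(cs,T))
    best=None
    for dy in(-.15,0,.15):
        s=np.array([p0]+[np.array(p0)+d for d in([.012,0,0],[0,.012,0],[0,0,.2])]); s[:,2]+=dy
        r=minimize(cost,s[0],method="Nelder-Mead",options=dict(initial_simplex=s,xatol=2e-4,fatol=.02))
        if best is None or r.fun<best.fun: best=r
    return best.x,best.fun,sum((t_**2).sum() for t_ in T)
def overlay(c,m,box,k):
    x0,y0,x1,y1=box; im=cv2.resize(c["pixels"][y0:y1,x0:x1,::-1],None,fx=k,fy=k,interpolation=cv2.INTER_CUBIC)
    mm=cv2.resize(m[y0*SS:y1*SS,x0*SS:x1*SS],(im.shape[1],im.shape[0]))
    cs,_=cv2.findContours((mm>127).astype(np.uint8),cv2.RETR_LIST,cv2.CHAIN_APPROX_NONE)
    cv2.drawContours(im,cs,-1,(255,255,0),1); return im
E
python3 - <<'E'
from fit import *
ct,cs=cams.read_camera("top"),cams.read_camera("side")
mo=[mask(ct,4,16,(303,163),45),mask(cs,4,16,(312,212),48)]
me=[mask(ct,172,3,(155,146),16),mask(cs,172,3,(237,160),16)]
print([int((m>0).sum()) for m in mo+me])
rh=fit([ct,cs],mo,hook,[.58,-.19,np.pi]); re=fit([ct,cs],me,ring,[.58,.117,0.])
for n,c,i in(("top",ct,0),("side",cs,1)):
    print(n,fit([c],[mo[i]],hook,rh[0])[0].round(4),fit([c],[me[i]],ring,re[0])[0].round(4))
print(rh,re)
k=4
ims=[overlay(ct,hook(ct,rh[0]),(260,120,350,210),4),overlay(cs,hook(cs,rh[0]),(265,170,355,260),4),overlay(ct,ring(ct,re[0]),(20,110,180,180),2.25),overlay(cs,ring(cs,re[0]),(165,110,255,180),4)]
h=lambda a,b:np.hstack([cv2.resize(a,(390,290)),cv2.resize(b,(390,290))])
cv2.imwrite("pics/fit.png",np.vstack([h(*ims[:2]),h(*ims[2:])]))
E
```

```text
[404, 422, 192, 58]
top [ 0.5798 -0.1922  3.0303] [ 0.577   0.1226 -0.2037]
side [ 0.5813 -0.192   3.0257] [ 0.5908  0.1326 -0.6334]
(array([ 0.58013308, -0.19245063,  3.02223837]), np.float64(199.09630297048025), np.float64(549.7390871750267)) (array([ 0.58035118,  0.12389204, -0.6054062 ]), np.float64(119.13622752056088), np.float64(190.31179968705356))
```

View pics/fit.png

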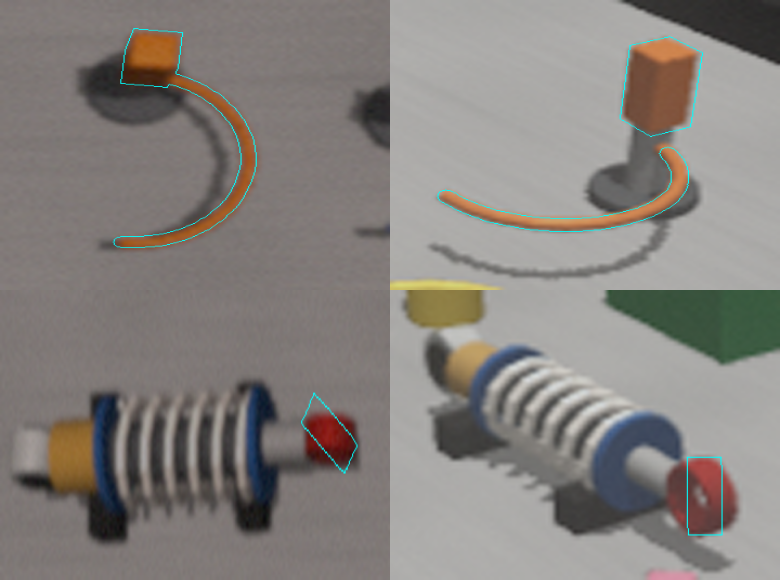

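The hook fit matches in both views. The ring mask was too strict, so I'll redo it with a looser mask and take the yaw from the shock axis, whose far eye is at about (30,150) in the top image.

Run:
```python
from fit import *
ct,cs=cams.read_camera("top"),cams.read_camera("side")
a,b=onplane(ct,(155.4,146.2),.045),onplane(ct,(30.3,150.3),.045)
d=b-a; yaw=np.arctan2(d[1],d[0])-np.pi/2; print(a,b,np.linalg.norm(d),yaw)
me=[mask(ct,165,6,(155,146),18,90),mask(cs,165,5,(237,160),18,75)]
print([int((m>0).sum()) for m in me])
from scipy.optimize import minimize
T=[cv2.GaussianBlur(m/255.,(0,0),1.2) for m in me]
for sel in((0,),(1,),(0,1)):
  for free in(0,1):
    f=lambda p:sum(((small(ring([ct,cs][i],[p[0],p[1],p[2] if free else yaw]))-T[i])**2).sum() for i in sel)
    s=np.array([[.58,.12,yaw],[.592,.12,yaw],[.58,.132,yaw],[.58,.12,yaw+.2]])
    r=minimize(f,s[0],method="Nelder-Mead",options=dict(initial_simplex=s,xatol=2e-4,fatol=.02)); print(sel,free,r.x.round(4),round(r.fun,1))
p=[*r.x[:2],yaw]
ims=[overlay(ct,ring(ct,p),(125,120,185,165),6),overlay(cs,ring(cs,p),(205,135,265,180),6)]
ims+=[cv2.resize(m[y:y+45,x:x+60],None,fx=6,fy=6)[...,None].repeat(3,2) for m,x,y in((me[0],125,120),(me[1],205,135))]
cv2.imwrite("pics/eye.png",np.vstack([np.hstack(ims[:2]),np.hstack(ims[2:])]))
```

```text
[0.5753952  0.12179437 0.045     ] [0.56980383 0.41240564 0.045     ] 0.29066506239807993 0.019237650860239208
[227, 220]
(0,) 0 [0.5771 0.1227 0.0494] 9.0
(0,) 1 [ 0.577   0.1228 -0.0739] 7.1
(1,) 0 [0.5789 0.1256 0.0612] 10.1
(1,) 1 [0.5793 0.1256 0.0168] 10.0
(0, 1) 0 [0.5775 0.1231 0.1487] 20.0
(0, 1) 1 [0.5775 0.1232 0.0145] 19.9
```

View pics/eye.png

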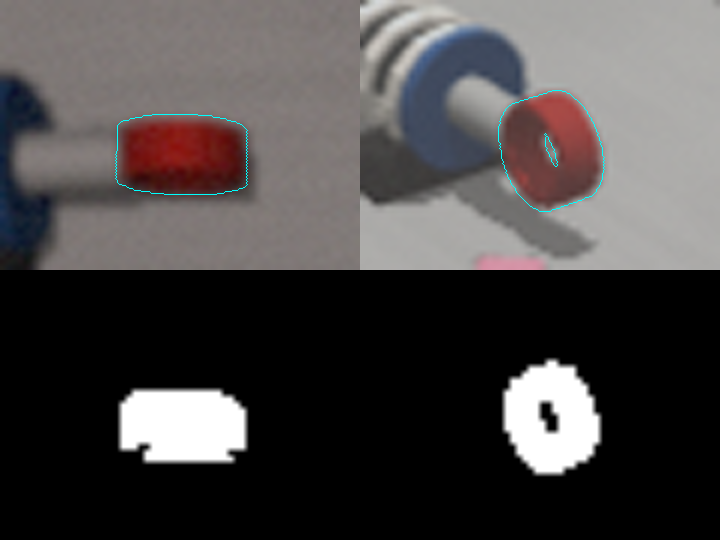

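Request:
{"api": "jog_arm", "payload": {
  "increments": [
    [[0,0,0,0,0,-0.0422,0],[0,0,0,0,0,-0.0422,0],[0,0,0,0,0,-0.0422,0],[0,0,0,0,0,-0.0422,0],[0,0,0,0,0,-0.0422,0],[0,0,0,0,0,-0.0422,0],[0,0,0,0,0,-0.0422,0],[0,0,0,0,0,-0.0422,0],[0,0,0,0,0,-0.0422,0],[0,0,0,0,0,-0.0422,0],[0,0,0,0,0,-0.0422,0],[0,0,0,0,0,-0.0422,0],[0,0,0,0,0,-0.0422,0]]
  ]
}}

```text
clock: 2.0
tcp_pos: [0.1527, 0.5544, 0.2314]
orientation: [0.0, -0.667, 0.745, 0.0]
wrist_force: [-0.8, 0.6, -0.4]
finger_gap: 0.0856
grip_force: 0.0
```

Request:
{"api": "jog_arm", "payload": {
  "increments": [
    [[0.1384,-0.1023,0.0062,0,0,0,0],[0.1384,-0.1023,0.0062,0,0,0,0],[0.1384,-0.1023,0.0062,0,0,0,0],[0.1384,-0.1023,0.0062,0,0,0,0],[0.1384,-0.1023,0.0062,0,0,0,0],[0.1384,-0.1023,0.0062,0,0,0,0],[0.1384,-0.1023,0.0062,0,0,0,0],[0.1384,-0.1023,0.0062,0,0,0,0],[0.1384,-0.1023,0.0062,0,0,0,0],[0.1384,-0.1023,0.0062,0,0,0,0],[0.1384,-0.1023,0.0062,0,0,0,0],[0.1384,-0.1023,0.0062,0,0,0,0],[0.1384,-0.1023,0.0062,0,0,0,0],[0.1384,-0.1023,0.0062,0,0,0,0],[0.1384,-0.1023,0.0062,0,0,0,0],[0.1384,-0.1023,0.0062,0,0,0,0],[0.1384,-0.1023,0.0062,0,0,0,0],[0.1384,-0.1023,0.0062,0,0,0,0],[0.1384,-0.1023,0.0062,0,0,0,0],[0.1384,-0.1023,0.0062,0,0,0,0]]
  ]
}}

```text
clock: 4.0
tcp_pos: [0.5813, -0.194, 0.2003]
orientation: [0.0, -0.665, 0.747, -0.0]
wrist_force: [-0.0, 0.6, 0.4]
finger_gap: 0.0855
grip_force: 0.0
```

```bash
cat >> h.py <<'E'
def to(target,yaw,s=None):
    "shift in tool axes (units) and turn about tool z (units) to TCP target, tool-x yaw"
    s=s or env.get_state(); A=q2R(s["orientation"]); d=A.T@(np.array(target)-s["tcp_pos"])/.25
    y=np.arctan2(A[1,0],A[0,0]); dy=(yaw-y+np.pi)%(2*np.pi)-np.pi
    print("t",round(s["clock"],2),"tcp",s["tcp_pos"].round(4),"yaw",round(y,4),"tilt",A[:,2].round(4),"q",s["joint_pos"].round(2),"F",s["wrist_force"].round(1),"gap",round(s["finger_gap"],4))
    print("shift",d.round(4),"turnz",round(-dy/np.pi,4))
E
python3 -c "
from h import *
to([.580,-.1925,.0685],3.025+np.pi/2)"
```

```text
t 4.0 tcp [ 0.5813 -0.194   0.2003] yaw -1.6872 tilt [ 4.e-04  0.e+00 -1.e+00] q [-0.45  0.4   0.09  1.26  0.   -1.91] F [-0.   0.6  0.4] gap 0.0855
shift [-0.0052  0.0061  0.5271] turnz 0.0001
```

Request:
{"api": "jog_arm", "payload": {
  "increments": [
    [[-0.005,0.006,0.1,0,0,0,0],[0,0,0.1,0,0,0,0],[0,0,0.1,0,0,0,0],[0,0,0.1,0,0,0,0],[0,0,0.08,0,0,0,0],[0,0,0.047,0,0,0,0],[0,0,0,0,0,0,0],[0,0,0,0,0,0,255],[0,0,0,0,0,0,255],[0,0,0,0,0,0,255],[0,0,0,0,0,0,255],[0,0,0,0,0,0,255],[0,0,0,0,0,0,255],[0,0,0,0,0,0,255],[0,0,0,0,0,0,255],[0,0,0,0,0,0,255]]
  ],
  "force": 60
}}

```text
clock: 5.6
tcp_pos: [0.5798, -0.191, 0.0695]
orientation: [0.0, -0.665, 0.747, -0.001]
wrist_force: [-1.2, 1.0, 5.9]
finger_gap: 0.0235
grip_force: 60.1
```

Request:
{"api": "jog_arm", "payload": {
  "increments": [
    [[0,0,-0.1,0,0,0,255],[0,0,-0.1,0,0,0,255],[0,0,-0.1,0,0,0,255],[0,0,-0.1,0,0,0,255],[0,0,0,0,0,0,255],[0,0,0,0,0,0,255]]
  ]
}}

```text
clock: 6.2
tcp_pos: [0.579, -0.1907, 0.1674]
orientation: [-0.0, -0.665, 0.747, 0.0]
wrist_force: [-0.3, -0.5, -4.8]
finger_gap: 0.0235
grip_force: 60.1
```

Run:
```python
from fit import *
ct,cs=cams.read_camera("top"),cams.read_camera("side"); s=env.get_state()
z0=s["tcp_pos"][2]-.0695
C0=np.array([*s["tcp_pos"][:2],0]); print(s["tcp_pos"],z0,s["wrist_force"],s["ft_torque"],s["finger_gap"])
seed=lambda c:proj(c,C0+[-.06,-.04,.045+z0])
mo=[mask(ct,4,16,seed(ct),60),mask(cs,4,16,seed(cs),60)]
p,f,n=fit([ct,cs],mo,hook,[*C0[:2],3.025],z0); print(p,f,n)
pt=fit([ct],mo[:1],hook,p,z0)[0]; ps=fit([cs],mo[1:],hook,p,z0)[0]; print(pt,ps)
def crop(c):
    u=np.array(seed(c)).astype(int); b=[max(0,u[0]-65),max(0,u[1]-65),u[0]+65,u[1]+65]; return cv2.resize(overlay(c,hook(c,p,z0),b,3),(390,390))
cv2.imwrite("pics/lift.png",np.hstack([crop(ct),crop(cs)]))
```

```text
[ 0.5780035  -0.19019085  0.16608078] 0.09658077610722113 [ 0.18956936  0.26210054 -4.76150594] [ 0.01413515 -0.02783357 -0.00879014] 0.023433116639760648
[ 0.58141198 -0.19158224  2.97506746] 685.1265385685721 368.8911972551817
[ 0.4048562  -0.12803829  2.96162909] [ 0.58156879 -0.1913016   2.99073018]
```

View pics/lift.png

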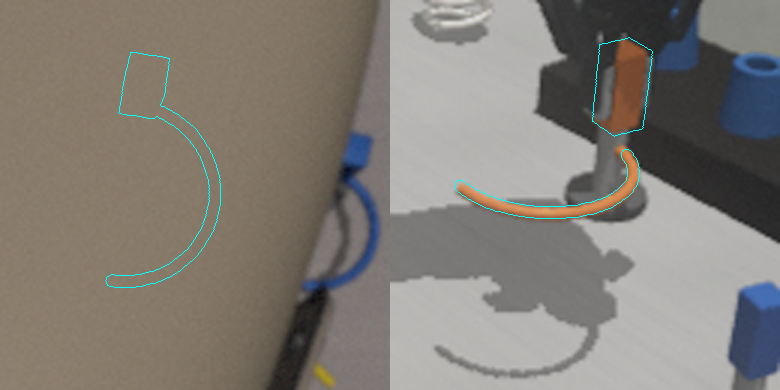

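Side view: the hook hangs upright in the gripper and the arm outline matches, with its tip at (459,186) in the crop. Top view is blocked by the arm. Next I move it to the pre-insertion pose.

Request:
{"api": "jog_arm", "payload": {
  "increments": [
    [[0,0,0,0,0,0.0438,255],[0,0,0,0,0,0.0438,255],[0,0,0,0,0,0.0438,255],[0,0,0,0,0,0.0438,255],[0,0,0,0,0,0.0438,255],[0,0,0,0,0,0.0438,255],[-0.1,0.097,0,0,0,0,255],[-0.1,0.097,0,0,0,0,255],[-0.1,0.097,0,0,0,0,255],[-0.1,0.097,0,0,0,0,255],[-0.1,0.097,0,0,0,0,255],[-0.1,0.097,0,0,0,0,255],[0,0,0,0,0,0,255],[0,0,0,0,0,0,255],[0,0,0,0,0,0,255]]
  ]
}}

```text
clock: 7.8
tcp_pos: [0.6142, 0.0147, 0.1671]
orientation: [-0.001, -0.309, 0.951, 0.0]
wrist_force: [0.2, -0.2, -5.1]
finger_gap: 0.0228
grip_force: 60.6
```

```bash
python3 -c "
from h import *
to([.615,.016,.0745],2.2+np.pi/2)
cams.read_camera('side'); cams.read_camera('side')
to([.615,.016,.0745],2.2+np.pi/2)"
```

```text
t 7.8 tcp [0.6142 0.0147 0.1671] yaw -2.5129 tilt [-2.4e-03 -1.0e-04 -1.0e+00] q [-0.11  0.42  0.04  1.19 -0.   -0.74] F [ 0.2 -0.2 -5.1] gap 0.0228
shift [-0.0066  0.0019  0.3706] turnz -0.0002
t 7.9 tcp [0.6145 0.0141 0.1678] yaw -2.514 tilt [-0.0012 -0.     -1.    ] q [-0.11  0.41  0.04  1.19 -0.   -0.74] F [ 0.   0.  -4.5] gap 0.0233
shift [-0.0064  0.0049  0.3733] turnz -0.0005
```

Request:
{"api": "jog_arm", "payload": {
  "increments": [
    [[-0.0065,0.0035,0.1,0,0,0,255],[0,0,0.1,0,0,0,255],[0,0,0.08,0,0,0,255],[0,0,0.06,0,0,0,255],[0,0,0.03,0,0,0,255],[0,0,0,0,0,0,255],[0,0,0,0,0,0,255],[0,0,0,0,0,0,255]]
  ]
}}

```text
clock: 8.7
tcp_pos: [0.6167, 0.0165, 0.0773]
orientation: [0.001, -0.309, 0.951, -0.0]
wrist_force: [0.2, 0.2, -4.5]
finger_gap: 0.0233
grip_force: 60.5
```

```bash
cat > look.py <<'E'
from fit import *
import sys
name,yaw=sys.argv[1],float(sys.argv[2])
ct,cs=cams.read_camera("top"),cams.read_camera("side"); s=env.get_state()
to([.615,.016,.0745],yaw+np.pi/2,s)
z0=max(0,s["tcp_pos"][2]-.0695); P=np.array([*s["tcp_pos"][:2],0])
sd=lambda c:proj(c,P+Rz(yaw)@np.array([.06,.03,.045+z0]))
m=mask(cs,4,16,sd(cs),60)
ps,f,n=fit([cs],[m],hook,[*P[:2],yaw],z0); print("side fit",ps.round(4),f,n,"z0",z0)
E_=[.578,.1235,.017]
def crop(c,p):
    u=np.array(sd(c)).astype(int); b=[max(0,u[0]-65),max(0,u[1]-65),u[0]+65,u[1]+65]
    return cv2.resize(overlay(c,np.maximum(hook(c,p,z0),ring(c,E_)),b,3),(390,390))
cv2.imwrite(f"pics/{name}.png",np.hstack([crop(ct,[*P[:2],yaw]),crop(cs,ps)]))
E
python3 look.py pre 2.2
```

```text
t 8.8 tcp [0.6165 0.0167 0.0772] yaw -2.5125 tilt [ 2.e-03 -1.e-04 -1.e+00] q [-0.1   0.47 -0.1   0.99  0.   -0.73] F [ 0.3  0.7 -4.4] gap 0.0237
shift [0.0065 0.0015 0.0106] turnz -0.0001
side fit [0.6203 0.0226 2.3006] 52.36285028830381 204.98582585582324 z0 0.007656176869881182
```

View pics/pre.png

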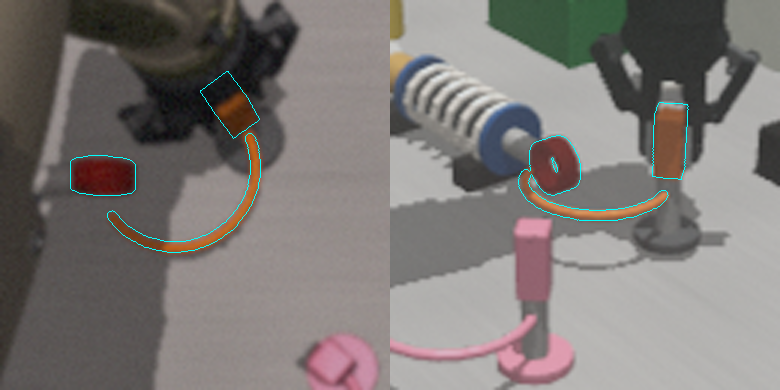

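The top view shows the overlay predicted from the TCP lying on the rod. The tip is at (111,214) in the crop, just before the ring at (103,176), so I can start the swing. The first half is 60°.

Request:
{"api": "jog_arm", "payload": {
  "increments": [
    [[0.011,0,0.0106,0,0,0,255],[0.0251,0.0013,0,0,0,0.0333,255],[0.0251,0.0013,0,0,0,0.0333,255],[0.0251,0.0013,0,0,0,0.0333,255],[0.0251,0.0013,0,0,0,0.0333,255],[0.0251,0.0013,0,0,0,0.0333,255],[0.0251,0.0013,0,0,0,0.0333,255],[0,0,0,0,0,0,255],[0,0,0,0,0,0,255]]
  ]
}}

```text
clock: 9.7
tcp_pos: [0.5785, 0.0036, 0.0736]
orientation: [0.0, -0.002, 1.0, -0.0]
wrist_force: [-0.4, 0.4, -4.7]
finger_gap: 0.0231
grip_force: 60.5
```

```bash
python3 -c "
from h import *
f=2.2-np.deg2rad(36); C=np.array([.579,.0635]); print(f)
to([*(C-.06*np.array([np.cos(f),np.sin(f)])),.0745],f+np.pi/2)"; python3 look.py mid1 1.572
```

```text
1.5716814692820416
t 9.7 tcp [0.5785 0.0036 0.0736] yaw -3.1377 tilt [ 7.e-04 -0.e+00 -1.e+00] q [-0.13  0.41 -0.21  0.95  0.   -0.14] F [-0.4  0.4 -4.7] gap 0.0231
shift [-0.0024 -0.0005 -0.0035] turnz 0.0009
t 9.8 tcp [0.5788 0.0036 0.0736] yaw -3.1384 tilt [ 8.e-04 -0.e+00 -1.e+00] q [-0.13  0.41 -0.21  0.95  0.   -0.14] F [ 0.2  0.3 -5.5] gap 0.0234
shift [-0.1451  0.0491 -0.0036] turnz 0.0006
side fit [0.5736 0.01   1.4694] 212.6048651352631 99.57043872844004 z0 0.004076550104138779
```

View pics/mid1.png

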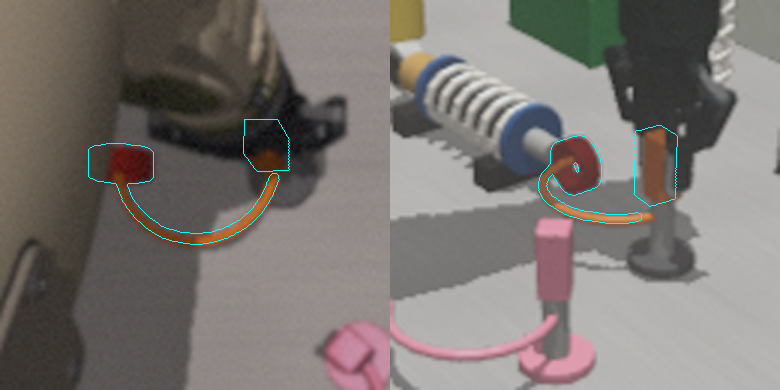

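The tip has entered the ring in both views and no force is registering. I'll swing the remaining 89°.

Request:
{"api": "jog_arm", "payload": {
  "increments": [
    [[0.0231,0.0008,0,0,0,0.0333,255],[0.0251,0.0013,0,0,0,0.0333,255],[0.0251,0.0013,0,0,0,0.0333,255],[0.0251,0.0013,0,0,0,0.0333,255],[0.0251,0.0013,0,0,0,0.0333,255],[0.0251,0.0013,0,0,0,0.0333,255],[0.0251,0.0013,0,0,0,0.0333,255],[0,0,0,0,0,0,255]]
  ]
}}

```text
clock: 10.6
tcp_pos: [0.5381, 0.0193, 0.0734]
orientation: [-0.0, 0.357, 0.934, 0.0]
wrist_force: [-0.1, 0.4, -4.2]
finger_gap: 0.0233
grip_force: 60.6
```

Request:
{"api": "jog_arm", "payload": {
  "increments": [
    [[0.0251,0.0013,0,0,0,0.0333,255],[0.0251,0.0013,0,0,0,0.0333,255],[0.0251,0.0013,0,0,0,0.0333,255],[0.0251,0.0013,0,0,0,0.0333,255],[0.0251,0.0013,0,0,0,0.0333,255],[0.0251,0.0013,0,0,0,0.0333,255],[0.0251,0.0013,0,0,0,0.0333,255],[0.0209,0.0009,0,0,0,0.0278,255],[0,0,0,0,0,0,255],[0,0,0,0,0,0,255]]
  ]
}}

```text
clock: 11.6
tcp_pos: [0.519, 0.0622, 0.0735]
orientation: [0.0, 0.698, 0.716, 0.0]
wrist_force: [-0.2, 0.3, -5.5]
finger_gap: 0.0235
grip_force: 60.6
```

```bash
python3 -c "
from h import *
to([.519,.0625,.0695],.017+np.pi/2)"; python3 look.py home .017
```

```text
t 11.6 tcp [0.519  0.0622 0.0735] yaw 1.5951 tilt [ 5.e-04 -2.e-04 -1.e+00] q [-0.03  0.32 -0.36  0.9  -0.    1.51] F [-0.2  0.3 -5.5] gap 0.0235
shift [ 0.0012 -0.0001  0.0159] turnz 0.0023
t 11.7 tcp [0.5189 0.0621 0.0734] yaw 1.5933 tilt [ 3.e-04 -1.e-04 -1.e+00] q [-0.03  0.32 -0.36  0.9  -0.    1.51] F [ 0.7  0.2 -4.2] gap 0.0236
shift [-0.1929  0.3803 -0.0042] turnz 0.0018
side fit [ 0.5406  0.0856 -0.5676] 178.4430579082668 63.103019934445435 z0 0.0039244895074988795
```

View pics/home.png

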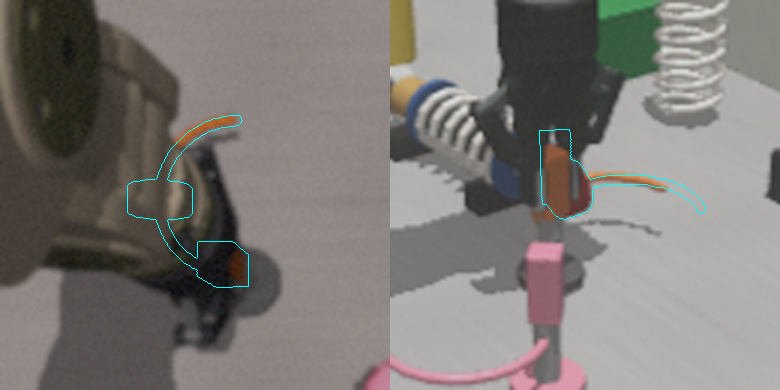

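Home pose matches the top view, with the tip out on the far side of the ring. I'll lower it onto the foot.

Request:
{"api": "jog_arm", "payload": {
  "increments": [
    [[0.001,0,0.006,0,0,0.002,255],[0,0,0.005,0,0,0,255],[0,0,0.003,0,0,0,255],[0,0,0.002,0,0,0,255],[0,0,0,0,0,0,255],[0,0,0,0,0,0,255]]
  ]
}}

```text
clock: 12.3
tcp_pos: [0.5185, 0.0625, 0.0695]
orientation: [0.0, 0.702, 0.712, -0.0]
wrist_force: [-0.5, -0.6, -2.1]
finger_gap: 0.0233
grip_force: 60.9
```

Request:
{"api": "jog_arm", "payload": {
  "increments": [
    [[0,0,0.002,0,0,0,255],[0,0,0,0,0,0,255],[0,0,0,0,0,0,255]]
  ]
}}

```text
clock: 12.6
tcp_pos: [0.5185, 0.0625, 0.0695]
orientation: [0.0, 0.702, 0.712, 0.0]
wrist_force: [-3.6, -1.5, 6.3]
finger_gap: 0.0236
grip_force: 61.9
```

Request:
{"api": "jog_arm", "payload": {
  "increments": [
    [[0,0,0,0,0,0,200],[0,0,0,0,0,0,170],[0,0,0,0,0,0,120],[0,0,0,0,0,0,60],[0,0,0,0,0,0,0],[0,0,0,0,0,0,0],[0,0,0,0,0,0,0],[0,0,0,0,0,0,0],[0,0,0,0,0,0,0],[0,0,-0.04,0,0,0,0],[0,0,-0.1,0,0,0,0],[0,0,-0.15,0,0,0,0],[0,0,-0.15,0,0,0,0],[0,0,-0.15,0,0,0,0],[0,0,-0.1,0,0,0,0],[0,0,0,0,0,0,0]]
  ]
}}

```text
clock: 14.2
tcp_pos: [0.5208, 0.0626, 0.2465]
orientation: [0.003, 0.702, 0.712, 0.003]
wrist_force: [0.8, -0.8, -0.6]
finger_gap: 0.0851
grip_force: 0.0
```

Request:
{"api": "jog_arm", "payload": {
  "increments": [
    [[-0.15,0,0,0,0,0,0],[-0.15,0,0,0,0,0,0],[-0.15,0,0,0,0,0,0],[-0.15,0,0,0,0,0,0],[-0.15,0,0,0,0,0,0],[-0.15,0,0,0,0,0,0],[-0.15,0,0,0,0,0,0],[0,0,0,0,0,0,0],[0,0,0,0,0,0,0]]
  ]
}}

```text
clock: 15.1
tcp_pos: [0.5216, -0.2003, 0.2406]
orientation: [-0.001, 0.703, 0.711, -0.0]
wrist_force: [0.2, 0.4, -0.1]
finger_gap: 0.0854
grip_force: 0.0
```

Run:
```python
from fit import *
ct,cs=cams.read_camera("top"),cams.read_camera("side")
P=np.array([.5185,.0625,0]); sd=lambda c:proj(c,P+[.06,.03,.045])
p0=[.5185,.0625,.015]
mo=mask(ct,4,16,sd(ct),45); E_=[.578,.1235,.017]
def crop(c):
    u=np.array(sd(c)).astype(int); b=[max(0,u[0]-65),max(0,u[1]-65),u[0]+65,u[1]+65]
    return cv2.resize(overlay(c,np.maximum(hook(c,p0),ring(c,E_)),b,3),(390,390))
cv2.imwrite("pics/done.png",np.hstack([crop(ct),crop(cs)]))
print(fit([ct],[mo],lambda c,p,z:np.where(ring(c,E_)>0,0,hook(c,p,z)).astype(np.uint8),p0))
```

```text
(array([ 0.52499282,  0.09767768, -0.51026566]), np.float64(237.11120681494373), np.float64(74.59419589303673))
```

View pics/done.png

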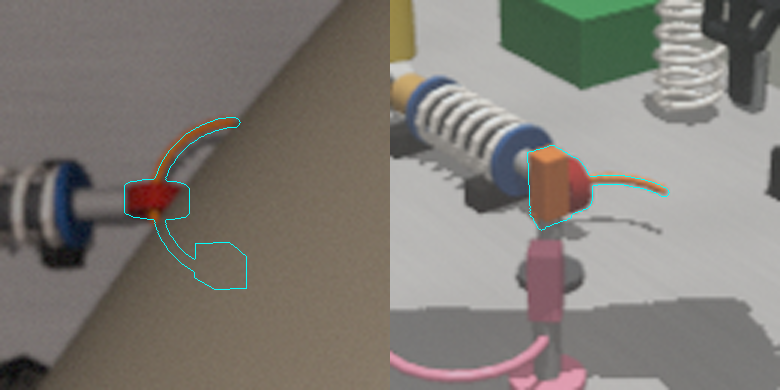

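The hook stands upright on its foot with the rod through the ring. Both outlines match the planned home pose: ring at (157,200) and tip at (238,121) in the top crop. The robot is clear, so I'll hand in.

```bash
python3 -c "
from h import *
print(ticket.hand_in())"
```

```text
the job is handed in; nothing more can be done
None
```

I handed the job in at about 15 s: the orange hook stands on its foot with its arm through the red eye at mid-bend. The last images matched the planned pose, but the arm hid part of the top view and no verdict came back. The blue hook was never approached.

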